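Pack the stitching box and close its lid

TASK

Pack up the hinged wooden tool box: lay the awl flat in the empty middle bay at its bottom, then set the lift-out tray, with the two slickers still in it, level on the ledges above the awl. Then lower the lid gently until it is fully shut, without letting it drop, and leave the maul and the thread spool that stand behind the box where they are.

Things in the scene. Friction and masses are not known exactly. Their poses are not given: they have to be found in the camera images.
- box: Brown wooden tool box, fixed to the table: outside 146 (its x) x 226 (its y) x 82 mm high without the lid, walls and floor 8 mm thick, inside 130 x 210 mm. Origin: centre of its underside; z up, +x from its front towards the hinged back.
- bay (a point): Centre of the floor of the box's middle bay, 8 mm above the box's underside; axes as the box. Two partitions along x, 14 mm high and 5 mm thick, centred at y = -52.5 and +52.5 mm, part this 100 mm wide and 130 mm long bay, empty at the start, from two narrow side bays that hold a pricking iron and a snap hook, both fixed.
- tray_seat (a point): Where the centre of the tray's underside comes to rest: above the box's centre, at the height of the ledges, 42 mm above the box's underside; axes as the box. The ledges are 10 mm wide and run inside along the two short ends of the box (at its y = -100 and +100 mm). The tray has 3 mm play all round there, and its rim ends 4 mm below the box's rim.
- lid_hinge (a point): Middle of the lid's hinge line: on the box's back upper edge, 73 mm behind the box's centre (+x), 82 mm above its underside. The hinge line runs along the box's y.
- lid_pull (a point): Grip point on the lid's pull, a flat pale wooden tongue at the middle of the lid's front edge: 24 mm wide (along the hinge line), 8 mm thick, standing out 36 mm in the plane of the lid. This point is 22 mm beyond the lid's edge, 168 mm from the hinge line along the lid and 5.5 mm outward of the lid's underside, in whose plane the hinge line lies.
- lid (a joint): Hinge angle of the lid (rad): 0 shut, pi/2 upright; starts at 1.60 to 1.80, stop at 1.85. Brown panel 146 x 226 x 10 mm, 0.22 kg. Some hinge friction: the lid stays where it is left within about 0.35 rad of upright, but falls when left lower, so it must be held on its way down. Gripped by the two side edges of the pull, it turns between the fingers.
- tray: Loose pale wooden tray, 124 (its x) x 204 (its y) x 36 mm high, 0.15 to 0.3 kg, walls 5, floor 4 mm; origin: centre of its underside. A grip board 12 mm thick runs across its middle along x, top flush with the rim, 42 mm free on both sides. Partitions 18 mm high at y = -50 and 50 mm bound the pockets with the slickers. Same either way round. Starts left or right of the box.
- slicker_1: Turned wooden edge slicker, 53 mm long (its x), 17 mm thick, lying in the tray's +y pocket; origin: centre of its underside.
- slicker_2: The same, lying in the tray's -y pocket.
- awl: Stitching awl lying on the table on the other side of the box from the tray, 111 mm long along its x, the blade's point towards +x; origin: centre of its underside. Pear-shaped wooden handle from x = -56 to 0 mm, up to 28 mm thick and high; blade end up to 12 mm wide and 14 mm high. 0.05 to 0.08 kg, the centre of mass in the handle.
- awl_handle (a point): Middle of the awl's handle, where to grip it: 28 mm behind the awl's origin, 14 mm above its underside.
- awl_tip (a point): Point of the awl, 53 mm ahead of its origin, 7 mm above its underside.
- maul: Leather maul standing upright on its white head behind the box, 63 mm across, 225 mm high; origin: centre of its underside. Not to be disturbed.
- thread_spool: Spool of brown thread standing behind the box, about 51 mm across, 52 mm high; origin: on the table within 20 mm of its axis. Not to be disturbed.
Not all that is in view belongs to the job. Of the things like the awl, leave any that is turquoise; of the rest the smaller one is meant.

How it is judged:
By the outcome, as a careful person would: the job done as asked, in the order asked, and still so for the second after the job is handed in, with the robot touching nothing.
It also fails if it takes over 72 s, if anything falls off the work surface, if the arm or the gripper's body presses on something with over 40 N, if the wrist force passes 120 N, or if a joint passes its speed limit or range.

ROBOT

A 6-joint arm with a two-finger parallel gripper is mounted at the origin on the work surface; the furniture and walls round the work are solid. World frame = base frame: x ahead of the robot, y to its left, z up, the work surface at z = 0. Lengths are in m, angles in rad, forces in N, time in s.
With the tool pointing down it reaches from about 0.3 to 0.775 m from the base axis. Payload 14.6 kg.
Tool frame: the origin (TCP) lies at the very end of the fingers, on their centre line; the grasp point (between the pads) lies 19 mm behind it; z points along the fingers, y is the line along which they close (so a half turn about z gives the same grasp; the last joint's range is limited). The gripper opens to 94 mm and grips with 3 to 60 N. Pads are 16 mm wide; open, the fingers measure 119 mm over their backs; the gripper's body (75 mm by 177 mm) begins 78 mm behind the grasp point.
Start: joints at [1.152, 0.3, 1.521, -0, 1.321, -0.067], TCP at [0.19, 0.516, 0.205] pointing down, gripper open.
Joint ranges: [-3.03, 3.03], [-0.79, 2.21], [0.23, 2.52], [-1.04, 4.18], [0, 3.07], [-2.55, 2.55]. Speed limits (rad/s): [2.22, 2.22, 2.57, 3.14, 3.14, 3.14].

INTERFACE

Orientations are given as [roll, pitch, yaw] about the fixed x, y, z axes, in that order (R = Rz(yaw) Ry(pitch) Rx(roll)).
In Python, from station import ctrl, cams gives the robot as it stands. The module is installed in compiled form; this text tells all that it offers.
- The arm moves only by the tool arm_command, never from a script. Its argument "plan" is a list that holds one entry, the list of rows, each a list of 7 numbers: the shift along the tool's x, y, z in a scale on which 1.0 is 750 mm, then the turn, a rotation vector about the tool's x, y, z in normalised numbers (1 is 4 rad), then the closure, from -1 (fully open) to 1 (shut). A call has 1 to 12 rows; each row is the pose to reach, as a shift and turn from the pose commanded when the call began, along the tool's axes at that moment; what a row does not reach only later rows make up. A row lasts 1/10 s, in which the tool goes at most 50 mm and 8.59 degrees, less where a joint would pass 70% of its speed; a pose out of reach is approached as far as the arm can. No shift or turn number may pass 1 either way. A call with a gripper value outside its range is refused whole. The fingers move at their own pace and stop on an object; "squeeze" is the grip in N (left out, the last holds). Time passes only in rows, so rows that repeat a pose let the fingers close. It gives the time, the measured TCP pose, the force, the opening and the grip force at its end, in the units of the state.
- ctrl.get_obs(): the state, without advancing time (a new reading comes with each control period).
- cams.camera(name): name is "side" or "top"; returns (picture, depth): 400x640x3 uint8, blue, green, red; 400x640 float32, m along the optical axis (not along the pixel's ray), 0 where there is no reading.
- cams.camera_info(name): a dict with "fx", "fy", "cx", "cy" (pixels), "dist_coeffs" ([k1, k2, p1, p2, k3] as OpenCV has them; the pictures are not rectified), "world_to_cam" (4x4, takes a point from world to camera coordinates). Camera axes: x right, y down, z forward; pixel columns grow to the right and rows downward; lengths in m; the calibration is good to about 2 mm. A picture is of the moment at which its call begins. camera_info takes no time and is no camera call.
- ctrl.hand_in(): hands the job in; it is judged then, once.
The state is a dict: "time_s": time; "qpos": joint angles; "joint_vel": joint speeds; "tau": joint torques, N m; "ee_pos": TCP position; "eef_rot": TCP orientation; "force": force on the tool from outside, world axes, zero at the start; "moment": the same for the moment, N m; "grip_width": finger opening in m; "grip_force": force on a finger pad.
Only numpy, scipy, OpenCV 4.12 (cv2) and the standard library are available. Lean on these libraries where they do the work, as an engineer would, in place of code of your own. Each camera call takes 0.05 s, during which the arm holds its last target. There are 200 camera calls.

## Working session

There is one attempt and no reset: what is moved stays moved. The work goes in short steps, Python scripts to look and compute and a tool call to move; the robot and the scene stay as the last step left them, time stands still between calls to the robot, and variables do not carry over. Pictures are saved under pics/ and viewed, at most 13 in all, crops included, and the job is handed in when it is done.

Besides the shell and the picture viewer there is one more tool, called by a JSON object that holds its "name" and its "arguments". arm_command: Moves the arm, as the interface text tells. Its arguments: {"type":"object","properties":{"plan":{"type":"array"},"squeeze":{"type":"number"}},"required":["plan"]}

```bash
mkdir -p pics
cat > h.py <<'E'
import numpy as np, cv2
from station import ctrl, cams
from scipy.spatial.transform import Rotation as R
def grab(n, save=None):
    im,d=cams.camera(n); 
    if save: cv2.imwrite('pics/'+save,im)
    return im,d,cams.camera_info(n)
def und(info,uv):
    K=np.array([[info['fx'],0,info['cx']],[0,info['fy'],info['cy']],[0,0,1.]])
    return cv2.undistortPoints(np.float64(uv).reshape(-1,1,2),K,np.float64(info['dist_coeffs'])).reshape(-1,2)
def ray(info,uv):
    p=und(info,uv); T=np.linalg.inv(np.array(info['world_to_cam']))
    d=np.c_[p,np.ones(len(p))]@T[:3,:3].T
    return T[:3,3],d
def onplane(info,uv,z):
    o,d=ray(info,uv); return o+d*((z-o[2])/d[:,2])[:,None]
def cloud(info,depth):
    v,u=np.mgrid[:400,:640]; o,d=ray(info,np.c_[u.ravel(),v.ravel()])
    return (o+d*depth.reshape(-1,1)).reshape(400,640,3)
def st():
    o=ctrl.get_obs(); print({k:np.round(o[k],4).tolist() for k in ('time_s','qpos','ee_pos','eef_rot','force','grip_width','grip_force')}); return o
E
python3 - <<'E'
from h import *
st()
for n in('top','side'):
    im,d,i=grab(n,n+'0.png'); np.savez(n+'0.npz',im=im,d=d,allow_pickle=True); 
    T=np.linalg.inv(np.array(i['world_to_cam'])); print(n,T[:3].round(3).tolist(),i['fx'],i['dist_coeffs'])
E
```

```text
{'time_s': 0.0, 'qpos': [1.1524, 0.3005, 1.5216, -0.0, 1.3207, -0.0666], 'ee_pos': [0.1894, 0.5161, 0.2049], 'eef_rot': [-3.1404, -0.0001, 2.7898], 'force': [-0.6852, -0.1741, 0.2733], 'grip_width': 0.0938, 'grip_force': 0.0}
top [[0.003, -0.994, 0.112, 0.419], [-1.0, -0.002, 0.008, -0.017], [-0.008, -0.112, -0.994, 1.75]] 484.8677597469092 [-0.14534014  0.          0.          0.          0.        ]
side [[-0.98, -0.078, 0.184, 0.417], [-0.199, 0.36, -0.912, 0.929], [0.005, -0.93, -0.368, 0.476]] 403.0621229082766 [-0.09459104  0.          0.          0.          0.        ]
```

View pics/top0.png

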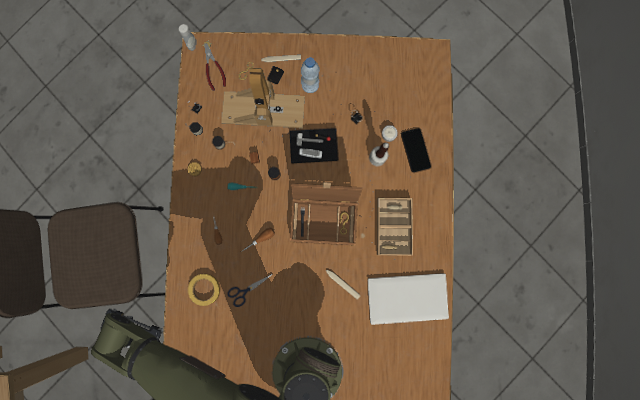

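View pics/side0.png

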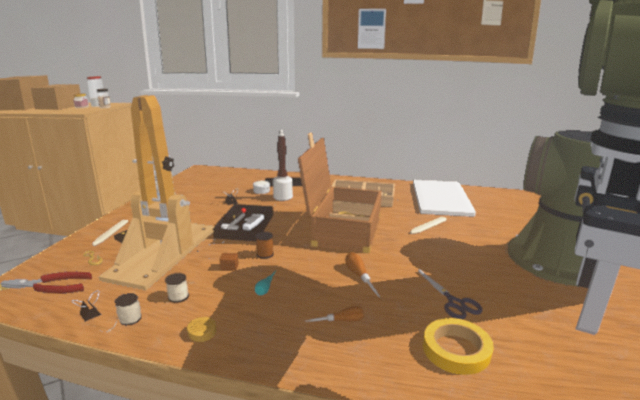

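Top view: box about (325,215) with the lid open at the back (up = +x), tray about (395,225), maul (379,155), spool (274,173). There are three awl-like things: turquoise (237,187), one at (217,230) and one at (260,238). The side view shows the last two at (335,317) and (362,270).

```bash
cat > m.py <<'E'
from h import *
def comps(P,mask,minpx=30):
    n,l,s,c=cv2.connectedComponentsWithStats(mask.astype(np.uint8))
    for k in range(1,n):
        if s[k,4]>=minpx: yield k,l==k,s[k],c[k]
z=np.load('top0.npz'); i=cams.camera_info('top'); P=cloud(i,z['d']); im=z['im']
T=P[250:270,330:360]; print('table z top',np.median(P[255:265,180:200,2]), np.median(P[250:262,300:320,2]))
for k,m,s,c in comps(P,(P[...,2]>0.006)&(z['d']>0)&(P[...,0]>0.3)&(P[...,0]<.85)):
    Q=P[m]; print('px',c.round(),s[4],'z95',np.percentile(Q[:,2],95).round(3),'rect',[np.round(a,3).tolist() for a in (lambda r:(r[0],r[1],r[2]))(cv2.minAreaRect(np.float32(Q[:,:2])))])
c=cv2.resize(im[140:290,180:430],None,fx=3.2,fy=3.2,interpolation=cv2.INTER_CUBIC); cv2.imwrite('pics/crop.png',c)
z=np.load('side0.npz'); i=cams.camera_info('side'); P=cloud(i,z['d'])
print('side')
for k,m,s,c in comps(P,(P[...,2]>0.006)&(z['d']>0)&(P[...,0]>0.25)&(P[...,0]<.85)&(abs(P[...,1])<.5)):
    Q=P[m]; print('px',c.round(),s[4],'z95',np.percentile(Q[:,2],95).round(3),'rect',[np.round(a,3).tolist() for a in (lambda r:(r[0],r[1],r[2]))(cv2.minAreaRect(np.float32(Q[:,:2])))])
E
python3 m.py
```

```text
table z top 0.0008709906322481586 0.0007084225472414607
px [313. 149.] 1228 z95 0.034 rect [[0.797, -0.02], [0.198, 0.106], 89.167]
px [388. 138.] 65 z95 0.035 rect [[0.841, -0.296], [0.052, 0.018], 86.574]
px [218. 142.] 131 z95 0.052 rect [[0.826, 0.33], [0.049, 0.041], 37.834]
px [417. 153.] 677 z95 0.018 rect [[0.788, -0.407], [0.151, 0.091], 15.316]
px [379. 154.] 311 z95 0.215 rect [[0.78, -0.265], [0.062, 0.083], 42.945]
px [254. 157.] 101 z95 0.037 rect [[0.77, 0.197], [0.038, 0.04], 12.983]
px [194. 169.] 155 z95 0.025 rect [[0.727, 0.416], [0.061, 0.047], 81.147]
px [273. 172.] 131 z95 0.058 rect [[0.709, 0.128], [0.053, 0.052], 65.849]
px [236. 185.] 125 z95 0.03 rect [[0.672, 0.247], [0.034, 0.096], 9.766]
px [324. 212.] 3450 z95 0.225 rect [[0.567, -0.06], [0.235, 0.245], 0.064]
px [395. 225.] 1110 z95 0.04 rect [[0.52, -0.315], [0.142, 0.22], 89.086]
px [217. 236.] 134 z95 0.031 rect [[0.485, 0.329], [0.072, 0.05], 38.548]
px [264. 236.] 199 z95 0.039 rect [[0.473, 0.163], [0.05, 0.103], 41.98]
px [337. 279.] 110 z95 0.014 rect [[0.33, -0.109], [0.102, 0.023], 50.319]
p
[... 278 characters left out ...]
5], [0.099, 0.286], 1.327]
px [251. 227.] 1641 z95 0.053 rect [[0.79, 0.024], [0.138, 0.278], 17.106]
px [427. 224.] 177 z95 0.011 rect [[0.313, -0.124], [0.154, 0.022], 48.832]
px [228. 261.] 289 z95 0.032 rect [[0.768, 0.197], [0.037, 0.032], 10.211]
px [357. 266.] 406 z95 0.037 rect [[0.472, 0.173], [0.034, 0.117], 32.516]
px [454. 337.] 2540 z95 0.026 rect [[0.298, 0.278], [0.096, 0.301], 0.093]
px [176. 286.] 534 z95 0.047 rect [[0.823, 0.327], [0.041, 0.042], 29.949]
px [263. 285.] 225 z95 0.028 rect [[0.656, 0.252], [0.085, 0.027], 78.082]
px [347. 314.] 382 z95 0.027 rect [[0.49, 0.332], [0.075, 0.023], 20.108]
px [201. 328.] 541 z95 0.019 rect [[0.727, 0.417], [0.05, 0.049], 86.444]
```

View pics/crop.png

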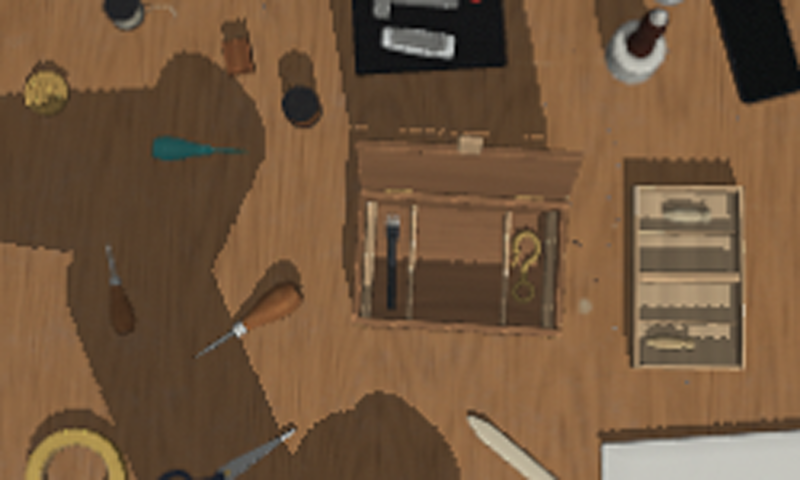

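The crop shows the smaller brown awl at (217,230) in full-image pixels, point up (+x). The larger orange awl at (262,237) is the decoy. The tray's long side lies along world x, so it needs a quarter turn. Next come precise measurements.

```bash
cat > m2.py <<'E'
from h import *
def walls(P,m,name):
    Q=P[m]; r=cv2.minAreaRect(np.float32(Q[:,:2])); print(name,'n',len(Q),'rect',np.round(r[0],4),np.round(r[1],4),round(r[2],2),'zmed',np.median(Q[:,2]).round(4)); return Q
for n in('top','side'):
    z=np.load(n+'0.npz'); i=cams.camera_info(n); P=cloud(i,z['d']); X,Y,Z=P[...,0],P[...,1],P[...,2]
    print(n)
    m=(Z>.074)&(Z<.090)&(abs(X-.53)<.12)&(abs(Y+.06)<.16); Q=walls(P,m,'boxrim')
    # wall histograms
    for a in (0,1):
        h,e=np.histogram(Q[:,a],bins=np.arange(Q[:,a].min(),Q[:,a].max()+.004,.004)); print(a,[(round(float(x),3),int(c)) for c,x in zip(h,e) if c>12])
    m=(Z>.028)&(Z<.045)&(abs(X-.52)<.14)&(abs(Y+.315)<.09); Q=walls(P,m,'trayrim')
    for a in (0,1):
        h,e=np.histogram(Q[:,a],bins=np.arange(Q[:,a].min(),Q[:,a].max()+.004,.004)); print(a,[(round(float(x),3),int(c)) for c,x in zip(h,e) if c>12])
    m=(Z>.10)&(X>.5)&(X<.75)&(abs(Y+.06)<.14); Q=P[m]; print('lid top',np.percentile(Q[:,2],[50,99,100]).round(3))
    hi=Q[Q[:,2]>.238]; print('pull',len(hi),hi.mean(0).round(4),hi.min(0).round(3),hi.max(0).round(3))
    pl=Q[(Q[:,2]<.215)&(Q[:,2]>.11)]; A=np.c_[pl[:,1:],np.ones(len(pl))]; c=np.linalg.lstsq(A,pl[:,0],rcond=None)[0]; print('lid x = a y + b z + c',c.round(4),'yrange',np.percentile(pl[:,1],[1,99]).round(3))
    s={'top':(slice(205,255),slice(200,235)),'side':(slice(295,335),slice(295,375))}[n]
    m=np.zeros_like(Z,bool); m[s]=True; m&=(Z>.004)&(z['d']>0)
    Q=P[m]; mu=Q[:,:2].mean(0); w,V=np.linalg.eigh(np.cov(Q[:,:2].T)); print('awl mean',mu.round(4),'axis',np.degrees(np.arctan2(*V[::-1,1])).round(1),'zmax',Q[:,2].max().round(4)); t=(Q[:,:2]-mu)@V[:,1]; print('ext',t.min().round(4),t.max().round(4))
E
python3 m2.py
python3 - <<'E'
from h import *
a=np.load('top0.npz')['im'][205:255,195:240]; b=np.load('side0.npz')['im'][290:340,290:380]
c=np.hstack([cv2.resize(a,None,fx=8,fy=8,interpolation=cv2.INTER_CUBIC),cv2.resize(b,(440,400),interpolation=cv2.INTER_CUBIC)])
cv2.imwrite('pics/awl.png',c)
E
```

```text
top
boxrim n 519 rect [ 0.534  -0.0567] [0.2265 0.1497] 86.82 zmed 0.0823
0 [(0.455, 36), (0.459, 42), (0.463, 41), (0.467, 26), (0.471, 14), (0.591, 14), (0.595, 33), (0.599, 61), (0.603, 63), (0.607, 28)]
1 [(-0.169, 43), (-0.165, 43), (-0.161, 13), (-0.093, 13), (0.047, 25), (0.051, 37), (0.055, 32)]
trayrim n 374 rect [ 0.5192 -0.3116] [0.1259 0.2044] 88.45 zmed 0.0352
0 [(0.417, 51), (0.513, 34), (0.517, 32), (0.521, 33), (0.617, 34)]
1 [(-0.375, 35), (-0.371, 67), (-0.259, 15), (-0.255, 57), (-0.251, 24)]
lid top [0.186 0.26  0.267]
pull 33 [ 0.638  -0.0624  0.2564] [ 0.632 -0.073  0.24 ] [ 0.643 -0.051  0.267]
lid x = a y + b z + c [0.0533 0.1653 0.5958] yrange [-0.172  0.048]
awl mean [0.5029 0.3257] axis 179.9 zmax 0.0371
ext -0.0934 0.0852
side
boxrim n 726 rect [ 0.5338 -0.0541] [0.229  0.1565] 86.62 zmed 0.0809
0 [(0.453, 30), (0.457, 41), (0.461, 37), (0.465, 26), (0.469, 14), (0.473, 15), (0.481, 15), (0.485, 14), (0.493, 14), (0.505, 15), (0.517, 14), (0.541, 13), (0.549, 13), (0.561, 13), (0.573, 14), (0.581, 13), (0.585, 18), (0.589, 28), (0.593, 48), (0.597, 64), (0.601, 44), (0.605, 36)]
1 [(-0.171, 14), (-0.167, 41), (-0.163, 65), (-0.159, 42), (0.025, 14), (0.049, 49), (0.053, 113), (0.057, 99)]
trayrim n 227 rect [ 0.5172 -0.3109] [0.1272 0.2017] 88.79 zmed 0.0336
0 [(0.417, 19), (0.613, 14)]
1 [(-0.374, 41), (-0.37, 72), (-0.366, 26), (-0.254, 13), (-0.25, 16)]
lid top [0.17  0.255 0.261]
pull 49 [ 0.634  -0.0557  0.2501] [ 0.63  -0.073  0.238] [ 0.64  -0.046  0.261]
lid x = a y + b z + c [0.0664 0.1699 0.5928] yrange [-0.168  0.054]
awl mean [0.4837 0.3307] axis -169.6 zmax 0.0285
ext -0.0794 0.0318
```

View pics/awl.png

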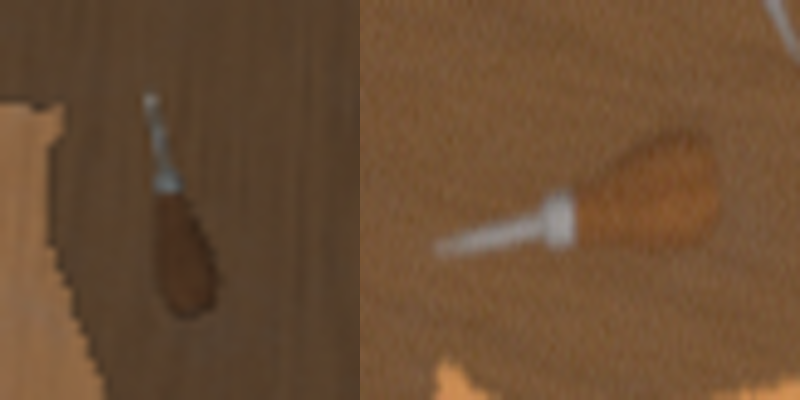

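The crop shows the target awl: in the top view the tip is at (213.8,216.9) and the handle end at (218.8,244.8). In the side view the tip is at (305.5,320.9) and mid-handle at (348.9,314.4). I'll triangulate these and check the tool yaw.

```bash
cat >> h.py <<'E'
def tri(uv1,uv2,i1=None,i2=None):
    i1=i1 or cams.camera_info('top'); i2=i2 or cams.camera_info('side')
    (o1,d1),(o2,d2)=ray(i1,[uv1]),ray(i2,[uv2]); d1=d1[0]/np.linalg.norm(d1);d2=d2[0]/np.linalg.norm(d2)
    t=np.linalg.lstsq(np.c_[d1,-d2],o2-o1,rcond=None)[0]; a=o1+t[0]*d1;b=o2+t[1]*d2
    return (a+b)/2,np.linalg.norm(a-b)
def delta(pos,rpy):
    """shift (mm, tool axes) and rotvec from current measured pose to a goal TCP pose"""
    o=ctrl.get_obs(); R0=R.from_euler('xyz',o['eef_rot']); R1=R.from_euler('xyz',rpy)
    s=R0.inv().apply(np.array(pos)-o['ee_pos'])*1000; w=(R0.inv()*R1).as_rotvec(); return s.round(1),w.round(4)
E
python3 - <<'E'
from h import *
t=cams.camera_info('top'); s=cams.camera_info('side')
T=[(213.6,216.8),(215.9,228.4),(217.9,237.0),(218.6,244.6)]; S=[(305.5,320.9)]
print('top tip/collar/handlemid/end', onplane(t,[T[0]],.007).round(4),onplane(t,[T[1]],.007).round(4),onplane(t,[T[2]],.02).round(4),onplane(t,[T[3]],.014).round(4))
print('side tip, mid, end',onplane(s,[(305.5,320.9)],.007).round(4),onplane(s,[(348.9,314.4)],.014).round(4),onplane(s,[(363.,313.)],.014).round(4))
print('tri tip',tri(T[0],(305.5,320.9)),'mid',tri(T[2],(348.9,314.0)))
# saturation masks in both
for n,sl in(('top',(slice(205,255),slice(200,235))),('side',(slice(290,340),slice(290,380)))):
    im=np.load(n+'0.npz')['im']; hsv=cv2.cvtColor(im,cv2.COLOR_BGR2HSV)[sl]; print(n,hsv[::8,::6].tolist() if 0 else np.median(hsv.reshape(-1,3),0))
for z in (.002,):
  for yaw in (2.7898,): print(R.from_euler('xyz',ctrl.get_obs()['eef_rot']).as_matrix().round(3).tolist())
E
```

```text
top tip/collar/handlemid/end [[0.5527 0.3402 0.007 ]] [[0.5107 0.3308 0.007 ]] [[0.4792 0.3203 0.02  ]] [[0.4521 0.3184 0.014 ]]
side tip, mid, end [[0.5539 0.3512 0.007 ]] [[0.4783 0.3255 0.014 ]] [[0.4534 0.3162 0.014 ]]
tri tip (array([ 5.54703529e-01,  3.41937638e-01, -5.04562443e-04]), np.float64(0.0027847683747266555)) mid (array([0.47910065, 0.32182119, 0.01211605]), np.float64(0.0007296462367505592))
top [ 14. 126.  86.]
side [ 14. 139. 119.]
[[-0.939, 0.345, -0.0], [0.345, 0.939, -0.001], [0.0, -0.001, -1.0]]
```

Run:
```python
from h import *
print(delta([.479,.322,.09],[np.pi,0,np.radians(193.5)]))
```

```text
(array([-338.7,  -82.3,  115. ]), array([-1.000e-03, -3.000e-04, -5.874e-01]))
```

Careful with the scale: shifts go in shares of 750 mm and turns go in shares of 4 rad. That gives: -338.7 mm / 750 = -0.4516, 115 mm / 750 = 0.1533, -0.587 rad / 4 = -0.1468.

{"name": "arm_command", "arguments": {"plan": [[[-0.0667, -0.016, 0.0227, 0, 0, -0.025, -0.3], [-0.1333, -0.032, 0.0453, 0, 0, -0.05, -0.3], [-0.2, -0.048, 0.068, 0, 0, -0.075, -0.3], [-0.2667, -0.0653, 0.0907, 0, 0, -0.1, -0.3], [-0.3333, -0.0813, 0.1133, 0, 0, -0.125, -0.3], [-0.4, -0.0973, 0.136, 0, 0, -0.1468, -0.3], [-0.4516, -0.1097, 0.1533, -0.0003, 0, -0.1468, -0.3], [-0.4516, -0.1097, 0.1533, -0.0003, 0, -0.1468, -0.3], [-0.4516, -0.1097, 0.1533, -0.0003, 0, -0.1468, -0.3], [-0.4516, -0.1097, 0.1533, -0.0003, 0, -0.1468, -0.3], [-0.4516, -0.1097, 0.1533, -0.0003, 0, -0.1468, -0.3]]], "squeeze": 15}}

```text
time_s: 1.2
ee_pos: [0.4782, 0.3235, 0.091]
eef_rot: [3.14, 0.001, -2.905]
force: [0.2, 0.9, -0.2]
grip_width: 0.0609
grip_force: 0.0
```

Converted, 86 mm / 750 = 0.1147, 75 mm / 750 = 0.1.

{"name": "arm_command", "arguments": {"plan": [[[0, 0, 0.0533, 0, 0, 0, -0.3], [0, 0, 0.1, 0, 0, 0, -0.3], [0, 0, 0.1147, 0, 0, 0, -0.3], [0, 0, 0.1147, 0, 0, 0, -0.3], [0, 0, 0.1147, 0, 0, 0, 0.0], [0, 0, 0.1147, 0, 0, 0, 0.4], [0, 0, 0.1147, 0, 0, 0, 0.8], [0, 0, 0.1147, 0, 0, 0, 0.8], [0, 0, 0.1147, 0, 0, 0, 0.8], [0, 0, 0.1147, 0, 0, 0, 0.8]]], "squeeze": 15}}

```text
time_s: 2.2
ee_pos: [0.4793, 0.3225, 0.0048]
eef_rot: [3.14, 0.001, -2.906]
force: [-0.0, 0.9, 3.4]
grip_width: 0.0253
grip_force: 14.7
```

Run:
```python
from h import *
a,_,_=grab('top'); b,_,_=grab('side')
cv2.imwrite('pics/g1.png',np.hstack([cv2.resize(a[190:290,160:260],(400,400)),cv2.resize(b[240:360,270:390],(400,400))])); st()
```

```text
{'time_s': 2.3, 'qpos': [0.5285, 0.5974, 1.6029, 0.001, 0.9403, -1.2781], 'ee_pos': [0.4793, 0.3225, 0.0048], 'eef_rot': [3.1405, 0.0007, -2.9064], 'force': [-0.711, -0.71, 4.1673], 'grip_width': 0.0247, 'grip_force': 14.7035}
```

View pics/g1.png

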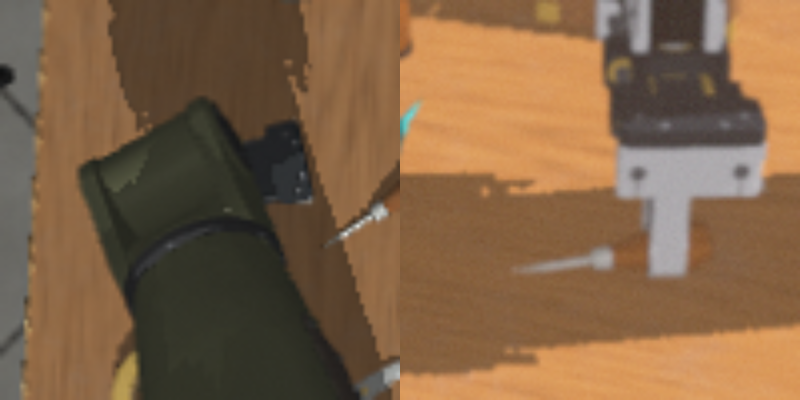

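The awl is gripped mid-handle: in the side view the finger is over the handle at about full-image (350,310). Next, lift and carry it over the bay.

Converted, -145 mm / 750 = -0.1933, -135 mm / 750 = -0.18.

{"name": "arm_command", "arguments": {"plan": [[[0, 0, -0.0533, 0, 0, 0, 0.8], [0, 0, -0.12, 0, 0, 0, 0.8], [0, 0, -0.18, 0, 0, 0, 0.8], [0, 0, -0.1933, 0, 0, 0, 0.8], [0, 0, -0.1933, 0, 0, 0, 0.8]]]}}

```text
time_s: 2.8
ee_pos: [0.4796, 0.3225, 0.1506]
eef_rot: [3.14, 0.003, -2.906]
force: [0.9, -0.4, -1.3]
grip_width: 0.0252
grip_force: 14.8
```

Run:
```python
from h import *
st();print(delta([.506,-.054,.145],[np.pi,0,np.radians(176.75)]))
```

```text
{'time_s': 2.8, 'qpos': [0.5283, 0.4081, 1.5064, 0.0008, 1.224, -1.278], 'ee_pos': [0.4796, 0.3225, 0.1506], 'eef_rot': [3.1399, 0.0027, -2.9064], 'force': [0.9328, -0.3963, -1.3417], 'grip_width': 0.0252, 'grip_force': 14.7658}
(array([  62. , -372.3,    4.9]), array([0.002 , 0.0025, 0.2919]))
```

Converted, -372.3 mm / 750 = -0.4964, 4.9 mm / 750 = 0.0065, 0.2919 rad / 4 = 0.073.

{"name": "arm_command", "arguments": {"plan": [[[0.0093, -0.0533, 0, 0, 0, 0.01, 0.8], [0.02, -0.1173, 0, 0, 0, 0.02, 0.8], [0.0293, -0.1813, 0, 0, 0, 0.03, 0.8], [0.04, -0.2453, 0, 0, 0, 0.04, 0.8], [0.0507, -0.3093, 0, 0, 0, 0.05, 0.8], [0.0613, -0.3733, 0, 0, 0, 0.06, 0.8], [0.072, -0.4333, 0, 0, 0, 0.07, 0.8], [0.08, -0.48, 0.0027, 0.0005, 0.0006, 0.073, 0.8], [0.0827, -0.4964, 0.0065, 0.0005, 0.0006, 0.073, 0.8], [0.0827, -0.4964, 0.0065, 0.0005, 0.0006, 0.073, 0.8], [0.0827, -0.4964, 0.0065, 0.0005, 0.0006, 0.073, 0.8]]]}}

```text
time_s: 3.9
ee_pos: [0.5051, -0.0533, 0.1431]
eef_rot: [-3.141, -0.004, 3.085]
force: [-0.4, 0.5, -0.1]
grip_width: 0.0254
grip_force: 14.8
```

Run:
```python
from h import *
a,_,_=grab('top'); b,_,_=grab('side')
cv2.imwrite('pics/g2.png',np.hstack([cv2.resize(a[165:265,275:375],(400,400)),cv2.resize(b[100:260,270:430],(400,400))])); st()
```

```text
{'time_s': 4.0, 'qpos': [-0.1755, 0.2705, 1.7095, -0.0016, 1.1643, -1.6907], 'ee_pos': [0.5054, -0.0529, 0.1438], 'eef_rot': [-3.1405, -0.0029, 3.0866], 'force': [-0.4391, 0.3106, -0.5327], 'grip_width': 0.0256, 'grip_force': 14.7668}
```

View pics/g2.png

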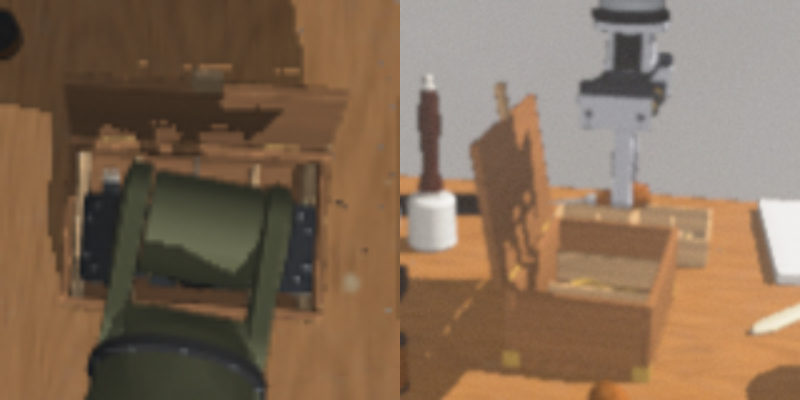

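The awl is held over the middle bay: in the side view the handle and finger are at about full-image (358,178), level with the blade pointing back. Now descend.

Converted, 131 mm / 750 = 0.1747, 130 mm / 750 = 0.1733.

{"name": "arm_command", "arguments": {"plan": [[[0, 0, 0.0533, 0, 0, 0, 0.8], [0, 0, 0.1067, 0, 0, 0, 0.8], [0, 0, 0.1467, 0, 0, 0, 0.8], [0, 0, 0.1627, 0, 0, 0, 0.8], [0, 0, 0.1693, 0, 0, 0, 0.8], [0, 0, 0.1733, 0, 0, 0, 0.8], [0, 0, 0.1747, 0, 0, 0, 0.8], [0, 0, 0.1747, 0, 0, 0, 0.8]]]}}

```text
time_s: 4.8
ee_pos: [0.5059, -0.0544, 0.0141]
eef_rot: [-3.14, -0.001, 3.085]
force: [0.2, -0.4, -0.4]
grip_width: 0.0248
grip_force: 14.8
```

Converted, -170 mm / 750 = -0.2267, -160 mm / 750 = -0.2133.

{"name": "arm_command", "arguments": {"plan": [[[0, 0, 0.0013, 0, 0, 0, 0.8], [0, 0, 0.0013, 0, 0, 0, 0.42], [0, 0, 0.0013, 0, 0, 0, 0.35], [0, 0, 0.0013, 0, 0, 0, 0.2], [0, 0, 0.0013, 0, 0, 0, -0.1], [0, 0, 0.0013, 0, 0, 0, -0.1], [0, 0, -0.04, 0, 0, 0, -0.1], [0, 0, -0.1, 0, 0, 0, -0.1], [0, 0, -0.16, 0, 0, 0, -0.1], [0, 0, -0.2133, 0, 0, 0, -0.1], [0, 0, -0.2267, 0, 0, 0, -0.1]]]}}

```text
time_s: 5.9
ee_pos: [0.507, -0.0544, 0.1876]
eef_rot: [-3.139, 0.004, 3.085]
force: [0.3, -0.4, -0.3]
grip_width: 0.0516
grip_force: 0.0
```

Run:
```python
from h import *
st();print(delta([.5185,-.3113,.10],[np.pi,0,np.radians(88.5)]))
```

```text
{'time_s': 5.9, 'qpos': [-0.1778, 0.2239, 1.6595, -0.0017, 1.2536, -1.6915], 'ee_pos': [0.507, -0.0544, 0.1876], 'eef_rot': [-3.1394, 0.0043, 3.085], 'force': [0.3039, -0.3605, -0.2545], 'grip_width': 0.0516, 'grip_force': 0.0}
(array([ -25.6, -255.7,   88.3]), array([0.0016, 0.0051, 1.5404]))
```

Converted, -255.7 mm / 750 = -0.3409, -25.6 mm / 750 = -0.0341, 1.54 rad / 4 = 0.385.

{"name": "arm_command", "arguments": {"plan": [[[-0.004, -0.0533, 0, 0, 0, 0.025, 0.15], [-0.008, -0.1133, 0, 0, 0, 0.06, 0.15], [-0.012, -0.1733, 0, 0, 0, 0.095, 0.15], [-0.016, -0.2333, 0.0133, 0, 0, 0.13, 0.15], [-0.024, -0.2933, 0.04, 0, 0, 0.165, 0.15], [-0.0341, -0.3409, 0.08, 0, 0, 0.2, 0.15], [-0.0341, -0.3409, 0.1173, 0, 0, 0.2375, 0.15], [-0.0341, -0.3409, 0.1173, 0, 0, 0.275, 0.15], [-0.0341, -0.3409, 0.1173, 0, 0, 0.3125, 0.15], [-0.0341, -0.3409, 0.1173, 0, 0, 0.35, 0.15], [-0.0341, -0.3409, 0.1173, 0.0004, 0.0013, 0.385, 0.15], [-0.0341, -0.3409, 0.1173, 0.0004, 0.0013, 0.385, 0.15]]]}}

```text
time_s: 7.1
ee_pos: [0.5163, -0.3109, 0.0946]
eef_rot: [-3.134, -0.002, 1.543]
force: [0.8, 1.2, -0.1]
grip_width: 0.0397
grip_force: 0.0
```

Run:
```python
from h import *
a,_,_=grab('top'); b,_,_=grab('side')
cv2.imwrite('pics/g3.png',np.hstack([cv2.resize(a[165:265,285:385],(400,400),interpolation=cv2.INTER_CUBIC),cv2.resize(b[100:260,270:430],(400,400),interpolation=cv2.INTER_CUBIC)])); st()
print(delta([.5185,-.3113,.10],[np.pi,0,np.radians(88.5)]))
```

```text
{'time_s': 7.2, 'qpos': [-0.6015, 0.5262, 1.4716, -0.0029, 1.1505, -0.5787], 'ee_pos': [0.5164, -0.3109, 0.0949], 'eef_rot': [-3.1346, -0.0014, 1.5492], 'force': [0.4387, -0.2204, -0.7384], 'grip_width': 0.0396, 'grip_force': 0.0}
(array([-0.4,  2.1, -5.2]), array([-0.007 , -0.0014,  0.0046]))
```

View pics/g3.png

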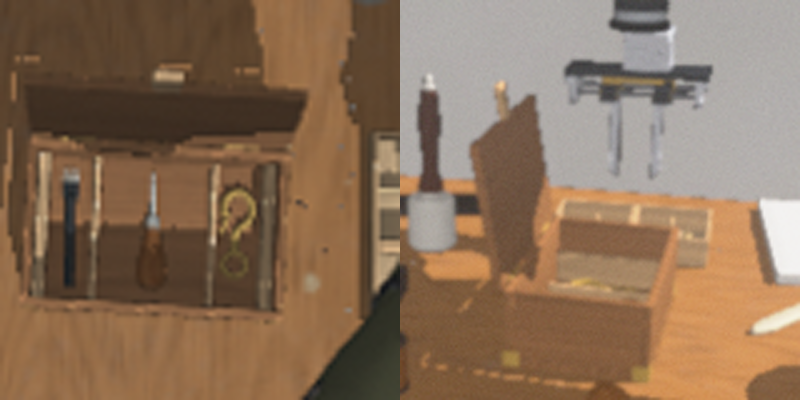

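The awl lies flat in the middle bay, at about full-image (322,222). In the side view the fingers straddle the tray's grip board at about (364,185). Descend and grip.

Converted, 85 mm / 750 = 0.1133, 80 mm / 750 = 0.1067, -0.007 rad / 4 = -0.0018.

{"name": "arm_command", "arguments": {"plan": [[[-0.0005, 0.0027, 0.0467, -0.0018, -0.0003, 0.001, 0.15], [-0.0005, 0.0027, 0.0867, -0.0018, -0.0003, 0.001, 0.15], [-0.0005, 0.0027, 0.1067, -0.0018, -0.0003, 0.001, 0.15], [-0.0005, 0.0027, 0.1133, -0.0018, -0.0003, 0.001, 0.15], [-0.0005, 0.0027, 0.1133, -0.0018, -0.0003, 0.001, 0.15], [-0.0005, 0.0027, 0.1133, -0.0018, -0.0003, 0.001, 0.4], [-0.0005, 0.0027, 0.1133, -0.0018, -0.0003, 0.001, 0.7], [-0.0005, 0.0027, 0.1133, -0.0018, -0.0003, 0.001, 1], [-0.0005, 0.0027, 0.1133, -0.0018, -0.0003, 0.001, 1], [-0.0005, 0.0027, 0.1133, -0.0018, -0.0003, 0.001, 1], [-0.0005, 0.0027, 0.1133, -0.0018, -0.0003, 0.001, 1]]], "squeeze": 45}}

```text
time_s: 8.3
ee_pos: [0.5182, -0.3115, 0.011]
eef_rot: [3.141, 0.0, 1.541]
force: [-1.2, 1.7, 5.8]
grip_width: 0.012
grip_force: 45.0
```

Converted, -140 mm / 750 = -0.1867, -130 mm / 750 = -0.1733, -1.05 rad / 4 = -0.2625.

{"name": "arm_command", "arguments": {"plan": [[[0, 0, -0.02, 0, 0, 0, 1], [0, 0, -0.0533, 0, 0, 0, 1], [0, 0, -0.1, 0, 0, -0.0075, 1], [0, 0, -0.1467, 0, 0, -0.025, 1], [0, 0, -0.1733, 0, 0, -0.05, 1], [0, 0, -0.1867, 0, 0, -0.08, 1], [0, 0, -0.1867, 0, 0, -0.1125, 1], [0, 0, -0.1867, 0, 0, -0.145, 1], [0, 0, -0.1867, 0, 0, -0.1775, 1], [0, 0, -0.1867, 0, 0, -0.21, 1], [0, 0, -0.1867, 0, 0, -0.2425, 1], [0, 0, -0.1867, 0, 0, -0.2625, 1]]]}}

```text
time_s: 9.5
ee_pos: [0.5178, -0.3112, 0.1511]
eef_rot: [3.141, 0.0, 2.596]
force: [0.1, 0.1, -3.3]
grip_width: 0.012
grip_force: 45.0
```

Run:
```python
from h import *
st();print(delta([.534,-.0555,.15],[np.pi,0,np.radians(176.75)]))
```

```text
{'time_s': 9.5, 'qpos': [-0.602, 0.4657, 1.4225, 0.0003, 1.253, -1.6274], 'ee_pos': [0.5178, -0.3112, 0.1511], 'eef_rot': [3.1413, 0.0005, 2.5961], 'force': [0.0872, 0.0902, -3.2945], 'grip_width': 0.012, 'grip_force': 44.9717}
(array([118.8, 227. ,   1.1]), array([ 1.000e-04,  5.000e-04, -4.888e-01]))
```

Run:
```python
from h import *
print(delta([.526,-.0555,.15],[np.pi,0,np.radians(176.75)]))
```

```text
(array([125.7, 222.9,   1.1]), array([ 1.000e-04,  5.000e-04, -4.888e-01]))
```

Converted, 222.9 mm / 750 = 0.2972, 125.7 mm / 750 = 0.1676, -0.489 rad / 4 = -0.1223.

{"name": "arm_command", "arguments": {"plan": [[[0.0067, 0.0107, 0, 0, 0, -0.03, 1], [0.02, 0.036, 0, 0, 0, -0.06, 1], [0.0467, 0.0827, 0, 0, 0, -0.09, 1], [0.076, 0.1347, 0, 0, 0, -0.115, 1], [0.1053, 0.1867, 0, 0, 0, -0.1223, 1], [0.1347, 0.2387, 0, 0, 0, -0.1223, 1], [0.156, 0.276, 0.0013, 0, 0, -0.1223, 1], [0.1676, 0.2972, 0.0013, 0, 0, -0.1223, 1], [0.1676, 0.2972, 0.0013, 0, 0, -0.1223, 1], [0.1676, 0.2972, 0.0013, 0, 0, -0.1223, 1], [0.1676, 0.2972, 0.0013, 0, 0, -0.1223, 1]]]}}

```text
time_s: 10.6
ee_pos: [0.5274, -0.0565, 0.1497]
eef_rot: [-3.141, 0.001, 3.079]
force: [0.0, 0.4, -2.9]
grip_width: 0.0119
grip_force: 45.0
```

```bash
cat > m3.py <<'E'
from h import *
import sys
o=st(); a,d,i=grab('top'); b,ds,i2=grab('side'); np.savez('h.npz',a=a,d=d,b=b,ds=ds)
t=o['ee_pos'][2]-.011
cv2.imwrite('pics/'+sys.argv[1],np.hstack([cv2.resize(a[165:265,275:375],(400,400),interpolation=cv2.INTER_CUBIC),cv2.resize(b[100:260,270:430],(400,400),interpolation=cv2.INTER_CUBIC)]))
for n,dd,ii in(('top',d,i),('side',ds,i2)):
    P=cloud(ii,dd); Z=P[...,2]; m=(Z>t+.027)&(Z<t+.045)&(abs(P[...,0]-.53)<.09)&(abs(P[...,1]+.0555)<.14)
    Q=P[m]; r=cv2.minAreaRect(np.float32(Q[:,:2])); print(n,len(Q),np.round(r[0],4),np.round(r[1],4),round(r[2],2),np.median(Q[:,2]).round(4))
    for a_ in (0,1):
        h,e=np.histogram(Q[:,a_],bins=np.arange(Q[:,a_].min(),Q[:,a_].max()+.004,.004)); print(a_,[(round(float(x),3),int(c)) for c,x in zip(h,e) if c>12])
E
python3 m3.py g4.png
```

```text
{'time_s': 10.6, 'qpos': [-0.1757, 0.3091, 1.6442, -0.0001, 1.1875, -1.6839], 'ee_pos': [0.5274, -0.0565, 0.1497], 'eef_rot': [-3.1414, 0.0007, 3.0791], 'force': [0.0019, 0.3683, -2.8659], 'grip_width': 0.0119, 'grip_force': 44.9715}
top 254 [ 0.5462 -0.063 ] [0.2145 0.1543] 86.72 0.1743
0 [(0.466, 16), (0.586, 19), (0.59, 16), (0.594, 13), (0.614, 22), (0.618, 19)]
1 [(-0.162, 13), (-0.158, 32), (-0.154, 19), (0.038, 17), (0.042, 44)]
side 776 [ 0.5428 -0.0584] [0.2155 0.1557] 86.53 0.1719
0 [(0.462, 13), (0.466, 32), (0.47, 37), (0.474, 18), (0.478, 22), (0.482, 17), (0.486, 22), (0.49, 17), (0.494, 15), (0.498, 23), (0.502, 16), (0.506, 21), (0.51, 18), (0.514, 28), (0.518, 25), (0.522, 22), (0.526, 17), (0.53, 19), (0.534, 13), (0.542, 14), (0.55, 19), (0.554, 16), (0.558, 16), (0.562, 18), (0.566, 16), (0.57, 17), (0.574, 20), (0.578, 28), (0.582, 33), (0.586, 40), (0.59, 15), (0.61, 20), (0.614, 49), (0.618, 33)]
1 [(-0.158, 28), (-0.154, 56), (-0.15, 21), (-0.058, 31), (-0.054, 66), (-0.05, 54), (-0.046, 22), (-0.042, 28), (-0.038, 30), (0.038, 22), (0.042, 94), (0.046, 84), (0.05, 17)]
```

View pics/g4.png

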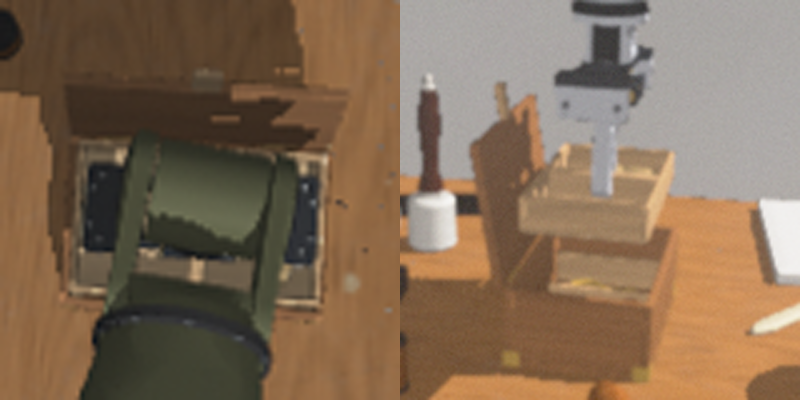

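The tray hangs level over the box, yaw matching (86.6° against 86.75°). Its rim in the top view spans about (294–357, 200–240). I'll compare tray and box wall centrelines in the box's frame.

```bash
cat > m4.py <<'E'
from h import *
o=ctrl.get_obs(); y0=np.radians(-3.25); A=np.array([[np.cos(y0),-np.sin(y0)],[np.sin(y0),np.cos(y0)]]); C=np.array([.534,-.0555])
h=np.load('h.npz'); t=o['ee_pos'][2]-.011
print('tcp in box frame',((o['ee_pos'][:2]-C)@A*1000).round(1), 'yaw',np.degrees(o['eef_rot'][2]).round(2))
def loc(P): return (P[...,:2]-C)@A
def lines(L,Z,sets):
    for nm,lo,hi,ax,ol,oh in sets:
        m=(L[...,ax]>lo)&(L[...,ax]<hi)&(L[...,1-ax]>ol)&(L[...,1-ax]<oh)&Z; q=L[m]
        if len(q)>8: 
            s=np.polyfit(q[:,1-ax],q[:,ax],1); print('  ',nm,len(q),'med',(np.median(q[:,ax])*1000).round(1),'mean',(q[:,ax].mean()*1000).round(1),'slope deg',np.degrees(s[0]).round(2))
for n,k,D in(('top','d',None),('side','ds',None)):
    i=cams.camera_info(n); P=cloud(i,np.load(n+'0.npz')['d']); L=loc(P); Z=abs(P[...,2]-.082)<.007
    print(n,'box'); lines(L,Z,[('front',-.08,-.06,0,-.09,.09),('right',-.125,-.1,1,-.06,.06),('left',.1,.125,1,-.06,.06)])
    P=cloud(i,h[k]); L=loc(P); Z=abs(P[...,2]-(t+.036))<.007
    print(n,'tray'); lines(L,Z,[('front',-.08,-.055,0,-.09,.09),('back',.04,.066,0,-.09,.09),('right',-.112,-.09,1,-.06,.04),('left',.088,.112,1,-.06,.04),('board',-.012,.012,1,-.06,-.04)])
E
python3 m4.py
```

```text
tcp in box frame [-6.6 -1.4] yaw 176.39
top box
   front 113 med -70.7 mean -70.6 slope deg -0.05
   right 81 med -110.1 mean -109.8 slope deg -0.01
   left 78 med 107.9 mean 107.8 slope deg -0.04
top tray
   front 21 med -63.3 mean -62.5 slope deg 0.22
   back 37 med 56.9 mean 56.6 slope deg 0.06
   right 39 med -101.4 mean -101.5 slope deg -0.06
   left 48 med 97.9 mean 97.9 slope deg -0.03
   board 12 med -1.4 mean -1.4 slope deg -3.89
side box
   front 85 med -74.9 mean -74.9 slope deg -0.36
   right 122 med -106.3 mean -106.7 slope deg 0.24
   left 186 med 111.6 mean 111.1 slope deg 0.07
side tray
   front 67 med -65.8 mean -64.8 slope deg -1.06
   back 83 med 51.0 mean 50.5 slope deg 0.28
   right 72 med -98.5 mean -98.2 slope deg -0.06
   left 137 med 100.6 mean 100.6 slope deg -0.35
   board 32 med 3.4 mean 3.1 slope deg 2.48
```

```bash
cat > m5.py <<'E'
from h import *
y0=np.radians(-1.5); A=np.array([[np.cos(y0),-np.sin(y0)],[np.sin(y0),np.cos(y0)]]); C=np.array([.5182,-.3115])
for n in('top','side'):
    i=cams.camera_info(n); P=cloud(i,np.load(n+'0.npz')['d']); L=(P[...,:2]-C)@A; Z=abs(P[...,2]-.036)<.007; print(n)
    for nm,lo,hi,ax,ol,oh in [('near',-.112,-.09,0,-.05,.05),('far',.09,.112,0,-.05,.05),('right',-.07,-.05,1,-.09,.09),('left',.05,.07,1,-.09,.09),('board',-.012,.012,0,-.05,.05)]:
        m=(L[...,ax]>lo)&(L[...,ax]<hi)&(L[...,1-ax]>ol)&(L[...,1-ax]<oh)&Z; q=L[m]; s=np.polyfit(q[:,1-ax],q[:,ax],1)
        print('  ',nm,len(q),(q[:,ax].mean()*1000).round(1),np.degrees(s[0]).round(2))
h=np.load('h.npz'); i=cams.camera_info('top'); P=cloud(i,h['d']); y0=np.radians(-3.25); A=np.array([[np.cos(y0),-np.sin(y0)],[np.sin(y0),np.cos(y0)]]); L=(P[...,:2]-[.534,-.0555])@A
m=(abs(L[...,1])<.09)&(P[...,2]>.1)
for lo in np.arange(-.074,-.05,.003): 
    q=P[...,2][m&(L[...,0]>lo)&(L[...,0]<lo+.003)]; print('x',round(lo*1000),len(q),np.percentile(q,[10,50,90]).round(3) if len(q) else '')
for lo in np.arange(.045,.08,.003): 
    q=P[...,2][m&(L[...,0]>lo)&(L[...,0]<lo+.003)]; print('x',round(lo*1000),len(q),np.percentile(q,[10,50,90]).round(3) if len(q) else '')
E
python3 m5.py
```

```text
top
   near 38 -98.8 0.29
   far 24 100.9 -0.95
   right 94 -58.9 0.98
   left 81 58.4 1.08
   board 77 1.2 -1.68
side
   near 17 -99.2 -1.53
   far 15 97.4 1.19
   right 117 -57.5 0.92
   left 19 60.0 -0.37
   board 25 -2.7 -1.53
x -74 45 [0.484 0.491 0.501]
x -71 46 [0.482 0.488 0.495]
x -68 41 [0.481 0.487 0.492]
x -65 42 [0.174 0.481 0.488]
x -62 33 [0.174 0.481 0.486]
x -59 23 [0.143 0.47  0.483]
x -56 22 [0.142 0.466 0.484]
x -53 32 [0.141 0.148 0.482]
x 45 7 [0.14  0.143 0.147]
x 48 9 [0.136 0.146 0.149]
x 51 13 [0.141 0.144 0.172]
x 54 29 [0.144 0.172 0.177]
x 57 18 [0.169 0.174 0.177]
x 60 0 
x 63 0 
x 66 0 
x 69 0 
x 72 10 [0.101 0.101 0.107]
x 75 65 [0.104 0.111 0.121]
x 78 78 [0.116 0.126 0.137]
```

Converted, 52 mm / 750 = 0.0693, 48 mm / 750 = 0.064.

{"name": "arm_command", "arguments": {"plan": [[[-0.0008, 0.0003, 0.02, 0, 0, 0, 1], [-0.0008, 0.0003, 0.044, 0, 0, 0, 1], [-0.0008, 0.0003, 0.064, 0, 0, 0, 1], [-0.0008, 0.0003, 0.0693, 0, 0, 0, 1], [-0.0008, 0.0003, 0.0693, 0, 0, 0, 1], [-0.0008, 0.0003, 0.0693, 0, 0, 0, 1]]]}}

```text
time_s: 11.3
ee_pos: [0.5285, -0.0558, 0.0982]
eef_rot: [-3.141, 0.002, 3.08]
force: [1.0, -0.2, -2.1]
grip_width: 0.0114
grip_force: 45.0
```

```bash
python3 m3.py g5.png | head -1; python3 m4.py
```

```text
{'time_s': 11.3, 'qpos': [-0.1741, 0.3729, 1.6897, 0.0, 1.0773, -1.6829], 'ee_pos': [0.5285, -0.0558, 0.0982], 'eef_rot': [-3.1414, 0.0016, 3.0795], 'force': [0.9981, -0.2372, -2.0872], 'grip_width': 0.0114, 'grip_force': 44.9711}
tcp in box frame [-5.6 -0.5] yaw 176.46
top box
   front 113 med -70.7 mean -70.6 slope deg -0.05
   right 81 med -110.1 mean -109.8 slope deg -0.01
   left 78 med 107.9 mean 107.8 slope deg -0.04
top tray
   front 14 med -62.0 mean -61.7 slope deg 0.05
   back 41 med 57.9 mean 58.0 slope deg -0.18
   right 41 med -100.5 mean -100.3 slope deg -0.73
   left 44 med 98.4 mean 98.5 slope deg 0.43
side box
   front 85 med -74.9 mean -74.9 slope deg -0.36
   right 122 med -106.3 mean -106.7 slope deg 0.24
   left 186 med 111.6 mean 111.1 slope deg 0.07
side tray
   front 68 med -65.8 mean -64.9 slope deg -0.01
   back 86 med 52.0 mean 51.4 slope deg 0.22
   right 63 med -97.1 mean -97.5 slope deg 0.02
   left 140 med 101.5 mean 101.4 slope deg 0.21
   board 29 med 4.6 mean 4.0 slope deg -1.56
```

Converted, 16 mm / 750 = 0.0213, 12 mm / 750 = 0.016.

{"name": "arm_command", "arguments": {"plan": [[[-0.0009, 0.0003, 0, 0, 0, 0, 1], [-0.0009, 0.0003, 0.0053, 0, 0, 0, 1], [-0.0009, 0.0003, 0.0107, 0, 0, 0, 1], [-0.0009, 0.0003, 0.016, 0, 0, 0, 1], [-0.0009, 0.0003, 0.0213, 0, 0, 0, 1], [-0.0009, 0.0003, 0.0213, 0, 0, 0, 1]]]}}

```text
time_s: 12.0
ee_pos: [0.5285, -0.0552, 0.0807]
eef_rot: [3.142, -0.001, 3.08]
force: [-0.2, 0.0, -3.2]
grip_width: 0.012
grip_force: 45.0
```

Converted, 25 mm / 750 = 0.0333, 23 mm / 750 = 0.0307.

{"name": "arm_command", "arguments": {"plan": [[[-0.0004, 0, 0.0067, 0, 0, 0, 1], [-0.0004, 0, 0.0133, 0, 0, 0, 1], [-0.0004, 0, 0.02, 0, 0, 0, 1], [-0.0004, 0, 0.0253, 0, 0, 0, 1], [-0.0004, 0, 0.0307, 0, 0, 0, 1], [-0.0004, 0, 0.0333, 0, 0, 0, 1], [-0.0004, 0, 0.0333, 0, 0, 0, 1]]]}}

```text
time_s: 12.7
ee_pos: [0.529, -0.0553, 0.0562]
eef_rot: [3.142, 0.0, 3.08]
force: [0.2, -0.1, -2.5]
grip_width: 0.0117
grip_force: 45.0
```

Free fit, no contact. Lower the last few millimetres by feel.

Converted, 3.5 mm / 750 = 0.0047, 3 mm / 750 = 0.004.

{"name": "arm_command", "arguments": {"plan": [[[0, 0, 0.0013, 0, 0, 0, 1], [0, 0, 0.0027, 0, 0, 0, 1], [0, 0, 0.004, 0, 0, 0, 1], [0, 0, 0.0047, 0, 0, 0, 1], [0, 0, 0.0047, 0, 0, 0, 1]]]}}

```text
time_s: 13.2
ee_pos: [0.5291, -0.0553, 0.053]
eef_rot: [-3.142, 0.001, 3.08]
force: [-1.8, 0.2, -1.3]
grip_width: 0.0115
grip_force: 45.0
```

{"name": "arm_command", "arguments": {"plan": [[[0, 0, 0.0009, 0, 0, 0, 1], [0, 0, 0.0013, 0, 0, 0, 1], [0, 0, 0.0013, 0, 0, 0, 1]]]}}

```text
time_s: 13.5
ee_pos: [0.5292, -0.0553, 0.053]
eef_rot: [-3.141, 0.001, 3.08]
force: [-6.1, 0.3, 11.8]
grip_width: 0.0114
grip_force: 45.0
```

Converted, -245 mm / 750 = -0.3267, -240 mm / 750 = -0.32.

{"name": "arm_command", "arguments": {"plan": [[[0, 0, 0, 0, 0, 0, 0.7], [0, 0, 0, 0, 0, 0, 0.55], [0, 0, 0, 0, 0, 0, 0.4], [0, 0, 0, 0, 0, 0, 0.4], [0, 0, -0.0133, 0, 0, 0, 0.4], [0, 0, -0.0533, 0, 0, 0, 0.4], [0, 0, -0.12, 0, 0, 0, 0.4], [0, 0, -0.1867, 0, 0, 0, 0.4], [0, 0, -0.2533, 0, 0, 0, 0.4], [0, 0, -0.32, 0, 0, 0, 0.4], [0, 0, -0.3267, 0, 0, 0, 0.4]]]}}

```text
time_s: 14.6
ee_pos: [0.5301, -0.0555, 0.3041]
eef_rot: [-3.14, 0.011, 3.08]
force: [0.2, 0.2, -1.0]
grip_width: 0.0278
grip_force: 0.0
```

```bash
python3 m3.py g6.png | head -1
python3 - <<'E'
from h import *
h=np.load('h.npz'); C=np.array([.534,-.0555]); y0=np.radians(-3.25); A=np.array([[np.cos(y0),-np.sin(y0)],[np.sin(y0),np.cos(y0)]])
for n,k in(('top','d'),('side','ds')):
    P=cloud(cams.camera_info(n),h[k]); L=(P[...,:2]-C)@A; Z=P[...,2]
    m=(abs(Z-.078)<.006)&(abs(L[...,0])<.061)&(abs(L[...,1])<.104); print(n,'tray top z left/right',[np.median(Z[m&s]).round(4) for s in (L[...,1]>.09,L[...,1]<-.09)])
    m=(Z>.235)&(abs(L[...,1])<.03)&(L[...,0]>.08)&(L[...,0]<.125); q=P[m]; print('pull',len(q),q.mean(0).round(4),q.min(0).round(3),q.max(0).round(3), 'local',(L[m].mean(0)*1000).round(1))
    m=(Z>.11)&(Z<.21)&(L[...,0]>.06)&(L[...,0]<.13)&(abs(L[...,1])<.1); q=L[m]; c=np.polyfit(Z[m],q[:,0],1); print('lid slope',c.round(4),'theta',np.pi/2+np.arctan(c[0]))
print(delta([.640,-.0615,.30],[np.pi,0,np.radians(176.75)]))
E
```

```text
{'time_s': 14.6, 'qpos': [-0.173, 0.1988, 1.42, 0.0, 1.512, -1.6822], 'ee_pos': [0.5301, -0.0555, 0.3041], 'eef_rot': [-3.1404, 0.0108, 3.08], 'force': [0.2149, 0.2341, -1.0187], 'grip_width': 0.0278, 'grip_force': 0.0}
top tray top z left/right [np.float64(0.0768), np.float64(0.0767)]
pull 38 [ 0.6374 -0.0622  0.2536] [ 0.632 -0.073  0.235] [ 0.643 -0.051  0.27 ] local [103.7  -0.9]
lid slope [0.1674 0.0584] theta 1.7366867608050012
side tray top z left/right [np.float64(0.0808), np.float64(0.0759)]
pull 54 [ 0.6338 -0.0555  0.2489] [ 0.629 -0.069  0.236] [ 0.639 -0.047  0.262] local [99.7  5.7]
lid slope [0.1696 0.0546] theta 1.7387847523404485
(array([-111.1,    0.7,   -1.2]), array([-0.0004,  0.0034, -0.0049]))
  return _methods._mean(a, axis=axis, dtype=dtype,
  ret = ret.dtype.type(ret / rcount)
Traceback (most recent call last):
  File "m3.py", line 10, in <module>
    h,e=np.histogram(Q[:,a_],bins=np.arange(Q[:,a_].min(),Q[:,a_].max()+.004,.004)); print(a_,[(round(float(x),3),int(c)) for c,x in zip(h,e) if c>12])
                                            ~~~~~~~~~~~^^
ValueError: zero-size array to reduction operation minimum which has no identity
```

View pics/g6.png

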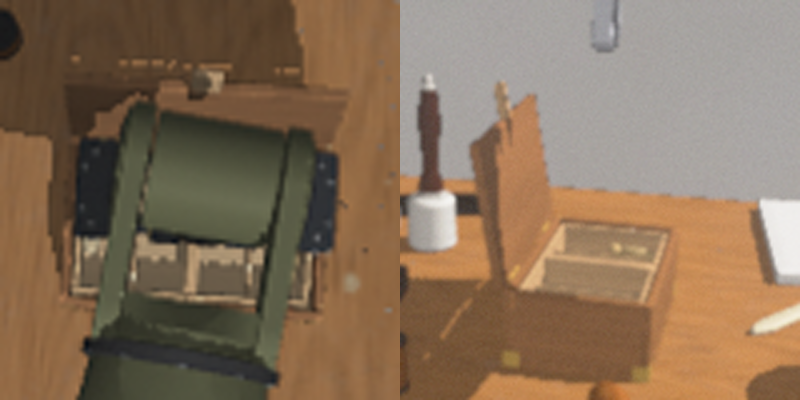

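The tray sits level in the box with both slickers in it: in the side view it spans about (320–335, 190–215), and the rim height is 77 mm at both ends in the top view. Next is the lid pull.

Run:
```python
from h import *
print(delta([.6347,-.0614,.2302],[np.pi,0,np.radians(176.75)]))
```

```text
(array([-105.5,    0.5,   68.6]), array([-0.0004,  0.0034, -0.0049]))
```

Converted, -105.5 mm / 750 = -0.1407, -90 mm / 750 = -0.12, -0.005 rad / 4 = -0.0013.

{"name": "arm_command", "arguments": {"plan": [[[-0.0267, 0, -0.004, 0, 0.0008, -0.0013, -0.06], [-0.0733, 0, -0.004, 0, 0.0008, -0.0013, -0.06], [-0.12, 0.0004, -0.0027, 0, 0.0008, -0.0013, -0.06], [-0.1407, 0.0007, -0.0013, 0, 0.0008, -0.0013, -0.06], [-0.1407, 0.0007, -0.0013, 0, 0.0008, -0.0013, -0.06], [-0.1407, 0.0007, -0.0013, 0, 0.0008, -0.0013, -0.06]]]}}

```text
time_s: 15.3
ee_pos: [0.6336, -0.0612, 0.2965]
eef_rot: [3.141, -0.005, 3.085]
force: [-0.0, 0.3, -0.4]
grip_width: 0.0497
grip_force: 0.0
```

Run:
```python
from h import *
st(); b,d,i=grab('side'); cv2.imwrite('pics/g7.png',cv2.resize(b[60:220,250:450],(800,600),interpolation=cv2.INTER_CUBIC)[:600])
print(delta([.6347,-.0614,.2302],[np.pi,0,np.radians(176.75)]))
```

```text
{'time_s': 15.3, 'qpos': [-0.1538, 0.4611, 1.0941, -0.0002, 1.5913, -1.6679], 'ee_pos': [0.6336, -0.0612, 0.2965], 'eef_rot': [3.1414, -0.0049, 3.0849], 'force': [-0.0378, 0.2786, -0.3738], 'grip_width': 0.0497, 'grip_force': 0.0}
(array([-1.5, -0. , 67.1]), array([ 0.0001, -0.0037, -0.    ]))
```

View pics/g7.png

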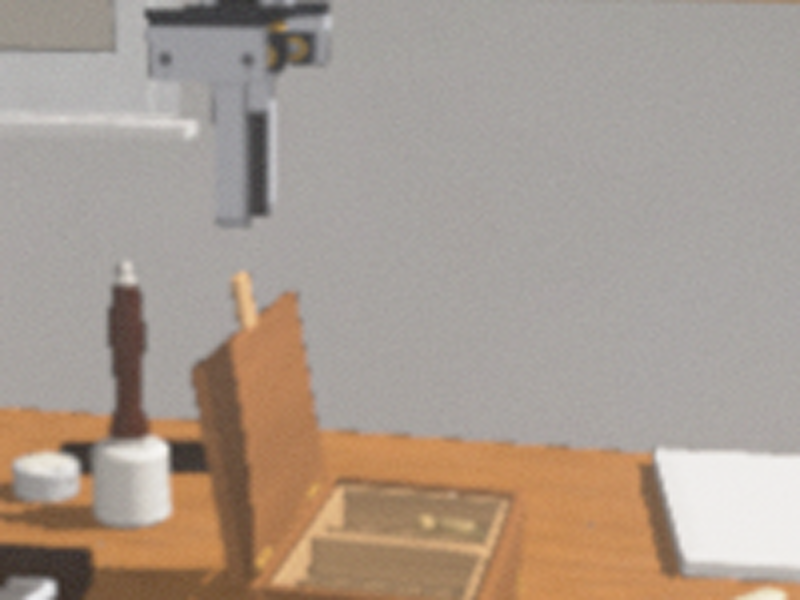

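In the side crop the fingers, centred at about (243,150), stand right above the pull at (242,290). The far and near fingers straddle it. Descend and close.

Converted, 66 mm / 750 = 0.088, 62 mm / 750 = 0.0827, -0.003 rad / 4 = -0.0008.

{"name": "arm_command", "arguments": {"plan": [[[-0.0013, 0, 0.0267, 0, -0.0008, 0, -0.06], [-0.0013, 0, 0.06, 0, -0.0008, 0, -0.06], [-0.0013, 0, 0.0827, 0, -0.0008, 0, -0.06], [-0.0013, 0, 0.088, 0, -0.0008, 0, -0.06], [-0.0013, 0, 0.088, 0, -0.0008, 0, 0.2], [-0.0013, 0, 0.088, 0, -0.0008, 0, 0.4], [-0.0013, 0, 0.088, 0, -0.0008, 0, 0.6], [-0.0013, 0, 0.088, 0, -0.0008, 0, 1], [-0.0013, 0, 0.088, 0, -0.0008, 0, 1], [-0.0013, 0, 0.088, 0, -0.0008, 0, 1]]], "squeeze": 15}}

```text
time_s: 16.35
ee_pos: [0.6354, -0.0619, 0.2329]
eef_rot: [-3.141, 0.002, 3.085]
force: [0.3, -5.0, 6.3]
grip_width: 0.024
grip_force: 15.0
```

```bash
cat > arc.py <<'E'
from h import *
# arc rows from current pose; hinge in box frame corrected by TCP contact
import sys
o=st(); y0=np.radians(-3.25); A=np.array([[np.cos(y0),-np.sin(y0)],[np.sin(y0),np.cos(y0)]]); C=np.array([.534,-.0555])
xl=((o['ee_pos'][:2]-C)@A)[0]*1000; zg=o['ee_pos'][2]*1000+19
hx,hz=68.5,82.
r=np.hypot(xl-hx,zg-hz); a=np.arctan2(zg-hz,hx-xl); print('grasp local',round(xl,1),round(zg,1),'r',r.round(1),'angle',a.round(4),'lid theta',(a-np.arctan2(5.5,168)).round(4))
th=np.linspace(a,np.arctan2(5.5,168)+float(sys.argv[1]),int(sys.argv[2])+1)[1:]
R0=R.from_euler('xyz',o['eef_rot']); 
for t in th:
    p=np.array([hx-r*np.cos(t)-xl,0,hz+r*np.sin(t)-zg]); w=np.r_[A@p[:2],p[2]]; print(t.round(3),R0.inv().apply(w).round(1).tolist())
E
python3 arc.py 0.9 16
```

```text
{'time_s': 16.35, 'qpos': [-0.1542, 0.4834, 1.2052, -0.0007, 1.4506, -1.6679], 'ee_pos': [0.6354, -0.0619, 0.2329], 'eef_rot': [-3.1407, 0.0023, 3.0845], 'force': [0.2783, -4.951, 6.2635], 'grip_width': 0.024, 'grip_force': 15.0007}
grasp local 101.6 251.9 r 173.1 angle 1.7634 lid theta 1.7307
1.712 [8.9, -0.0, -1.5]
1.66 [17.8, -0.0, -2.6]
1.608 [26.8, -0.0, -3.1]
1.556 [35.7, -0.0, -3.3]
1.504 [44.7, -0.0, -2.9]
1.452 [53.7, -0.0, -2.1]
1.4 [62.6, -0.0, -0.8]
1.348 [71.4, -0.0, 0.9]
1.296 [80.1, -0.0, 3.1]
1.244 [88.7, -0.0, 5.7]
1.192 [97.1, -0.0, 8.8]
1.14 [105.4, -0.0, 12.3]
1.088 [113.5, -0.0, 16.3]
1.037 [121.4, -0.0, 20.6]
0.985 [129.0, -0.0, 25.4]
0.933 [136.4, -0.0, 30.5]
```

Converted, 92 mm / 750 = 0.1227, 88.7 mm / 750 = 0.1183.

{"name": "arm_command", "arguments": {"plan": [[[0.0053, -0.0007, -0.0011, 0, 0, 0, 1], [0.016, -0.0009, -0.0025, 0, 0, 0, 1], [0.0267, -0.0009, -0.0036, 0, 0, 0, 1], [0.0387, -0.0009, -0.0043, 0, 0, 0, 1], [0.0507, -0.0009, -0.0043, 0, 0, 0, 1], [0.0627, -0.0009, -0.0036, 0, 0, 0, 1], [0.0747, -0.0009, -0.0024, 0, 0, 0, 1], [0.0835, -0.0009, -0.0011, 0, 0, 0, 1], [0.0952, -0.0009, 0.0012, 0, 0, 0, 1], [0.1068, -0.0009, 0.0041, 0, 0, 0, 1], [0.1183, -0.0009, 0.0076, 0, 0, 0, 1], [0.1227, -0.0009, 0.0092, 0, 0, 0, 1]]]}}

```text
time_s: 17.55
ee_pos: [0.5423, -0.0569, 0.2247]
eef_rot: [-3.141, -0.0, 3.085]
force: [0.5, -2.7, 2.3]
grip_width: 0.0239
grip_force: 15.0
```

```bash
python3 arc.py 0.5 12
```

```text
{'time_s': 17.55, 'qpos': [-0.1716, 0.2749, 1.5077, -0.0002, 1.3589, -1.6856], 'ee_pos': [0.5423, -0.0569, 0.2247], 'eef_rot': [-3.1414, -0.0, 3.0848], 'force': [0.5313, -2.7017, 2.2778], 'grip_width': 0.0239, 'grip_force': 15.0004}
grasp local 8.4 243.7 r 172.6 angle 1.2149 lid theta 1.1821
1.158 [9.1, -0.0, 3.7]
1.101 [18.0, -0.0, 7.9]
1.044 [26.6, -0.0, 12.6]
0.987 [34.9, -0.0, 17.7]
0.931 [42.9, -0.0, 23.4]
0.874 [50.6, -0.0, 29.4]
0.817 [58.0, -0.0, 35.9]
0.76 [64.9, -0.0, 42.9]
0.703 [71.5, -0.0, 50.1]
0.646 [77.6, 0.0, 57.8]
0.59 [83.3, 0.0, 65.8]
0.533 [88.5, 0.0, 74.1]
```

{"name": "arm_command", "arguments": {"plan": [[[0.0067, -0.0004, 0.0027, 0, 0, 0, 1], [0.016, -0.0004, 0.0067, 0, 0, 0, 1], [0.0267, -0.0004, 0.012, 0, 0, 0, 1], [0.0355, -0.0004, 0.0168, 0, 0, 0, 1], [0.0465, -0.0004, 0.0236, 0, 0, 0, 1], [0.0572, -0.0004, 0.0312, 0, 0, 0, 1], [0.0675, -0.0004, 0.0392, 0, 0, 0, 1], [0.0773, -0.0004, 0.0479, 0, 0, 0, 1], [0.0865, -0.0004, 0.0572, 0, 0, 0, 1], [0.0953, -0.0004, 0.0668, 0, 0, 0, 1], [0.1035, -0.0004, 0.0771, 0, 0, 0, 1], [0.1067, -0.0004, 0.0813, 0, 0, 0, 1]]], "squeeze": 20}}

```text
time_s: 18.75
ee_pos: [0.4625, -0.0526, 0.163]
eef_rot: [3.142, -0.001, 3.085]
force: [-3.3, -0.8, 2.2]
grip_width: 0.0235
grip_force: 20.0
```

```bash
python3 arc.py 0.1 12
```

```text
{'time_s': 18.75, 'qpos': [-0.1918, 0.1544, 1.8032, -0.0, 1.1847, -1.7059], 'ee_pos': [0.4625, -0.0526, 0.163], 'eef_rot': [3.1415, -0.0007, 3.0849], 'force': [-3.2515, -0.831, 2.2251], 'grip_width': 0.0235, 'grip_force': 20.0005}
grasp local -71.5 182.0 r 172.1 angle 0.6202 lid theta 0.5875
0.58 [3.9, -0.0, 5.8]
0.539 [7.6, -0.0, 11.7]
0.498 [11.1, -0.0, 17.8]
0.458 [14.3, -0.0, 24.0]
0.417 [17.3, -0.0, 30.3]
0.376 [20.0, -0.0, 36.8]
0.336 [22.4, -0.0, 43.3]
0.295 [24.6, -0.0, 50.0]
0.255 [26.5, -0.0, 56.7]
0.214 [28.1, -0.0, 63.5]
0.173 [29.4, -0.0, 70.3]
0.133 [30.5, -0.0, 77.3]
```

Converted, 74 mm / 750 = 0.0987, 26.5 mm / 750 = 0.0353.

{"name": "arm_command", "arguments": {"plan": [[[0.004, 0, 0.0053, 0, 0, 0, 1], [0.008, 0, 0.012, 0, 0, 0, 1], [0.0127, 0, 0.0193, 0, 0, 0, 1], [0.0173, 0, 0.0273, 0, 0, 0, 1], [0.0213, 0, 0.0353, 0, 0, 0, 1], [0.0253, 0, 0.044, 0, 0, 0, 1], [0.0293, 0, 0.0533, 0, 0, 0, 1], [0.0324, 0, 0.0627, 0, 0, 0, 1], [0.0353, 0, 0.072, 0, 0, 0, 1], [0.0377, 0, 0.0813, 0, 0, 0, 1], [0.0397, 0, 0.0907, 0, 0, 0, 1], [0.0413, 0, 0.0987, 0, 0, 0, 1]]]}}

```text
time_s: 19.95
ee_pos: [0.4323, -0.0509, 0.0893]
eef_rot: [-3.142, 0.0, 3.085]
force: [-2.2, -1.6, 0.3]
grip_width: 0.0237
grip_force: 20.0
```

```bash
python3 arc.py 0.0 6
```

```text
{'time_s': 19.95, 'qpos': [-0.2014, 0.1907, 1.9553, 0.0, 0.9952, -1.7155], 'ee_pos': [0.4323, -0.0509, 0.0893], 'eef_rot': [-3.1416, 0.0004, 3.0848], 'force': [-2.2241, -1.5613, 0.3412], 'grip_width': 0.0237, 'grip_force': 20.0}
grasp local -101.8 108.3 r 172.3 angle 0.1533 lid theta 0.1206
0.133 [0.5, 0.0, 3.4]
0.113 [0.9, 0.0, 6.9]
0.093 [1.3, 0.0, 10.3]
0.073 [1.6, 0.0, 13.8]
0.053 [1.8, 0.0, 17.2]
0.033 [1.9, 0.0, 20.7]
```

Slowly down the last 21 mm, feeling for contact.

Converted, 19.5 mm / 750 = 0.026, 1.9 mm / 750 = 0.0025.

{"name": "arm_command", "arguments": {"plan": [[[0.0005, 0, 0.0027, 0, 0, 0, 1], [0.0009, 0, 0.006, 0, 0, 0, 1], [0.0013, 0, 0.0093, 0, 0, 0, 1], [0.0016, 0, 0.0127, 0, 0, 0, 1], [0.002, 0, 0.016, 0, 0, 0, 1], [0.0023, 0, 0.0187, 0, 0, 0, 1], [0.0024, 0, 0.0213, 0, 0, 0, 1], [0.0025, 0, 0.0233, 0, 0, 0, 1], [0.0025, 0, 0.0247, 0, 0, 0, 1], [0.0025, 0, 0.026, 0, 0, 0, 1], [0.0025, 0, 0.026, 0, 0, 0, 1]]]}}

```text
time_s: 21.05
ee_pos: [0.4305, -0.0508, 0.0703]
eef_rot: [-3.142, 0.0, 3.085]
force: [-3.9, -2.2, -0.2]
grip_width: 0.0237
grip_force: 20.0
```

Converted, 2.1 mm / 750 = 0.0028, 1.4 mm / 750 = 0.0019.

{"name": "arm_command", "arguments": {"plan": [[[0, 0, 0.0009, 0, 0, 0, 1], [0, 0, 0.0019, 0, 0, 0, 1], [0, 0, 0.0028, 0, 0, 0, 1], [0, 0, 0.0028, 0, 0, 0, 1]]]}}

```text
time_s: 21.45
ee_pos: [0.4305, -0.0508, 0.0683]
eef_rot: [-3.142, 0.0, 3.085]
force: [-4.7, -2.3, -1.3]
grip_width: 0.0235
grip_force: 20.0
```

Converted, 2 mm / 750 = 0.0027, 1.4 mm / 750 = 0.0019.

{"name": "arm_command", "arguments": {"plan": [[[0, 0, 0.0009, 0, 0, 0, 1], [0, 0, 0.0019, 0, 0, 0, 1], [0, 0, 0.0027, 0, 0, 0, 1], [0, 0, 0.0027, 0, 0, 0, 1]]]}}

```text
time_s: 21.85
ee_pos: [0.4305, -0.0508, 0.0663]
eef_rot: [-3.142, 0.0, 3.085]
force: [-4.7, -2.4, -0.1]
grip_width: 0.0236
grip_force: 20.0
```

```bash
cat > lid.py <<'E'
from h import *
b,ds,i2=grab('side'); a,d,i1=grab('top'); C=np.array([.534,-.0555]); y0=np.radians(-3.25); A=np.array([[np.cos(y0),-np.sin(y0)],[np.sin(y0),np.cos(y0)]])
for n,dd,i in(('side',ds,i2),('top',d,i1)):
    P=cloud(i,dd); L=(P[...,:2]-C)@A; Z=P[...,2]; m=(L[...,0]>-.068)&(L[...,0]<.06)&(abs(abs(L[...,1])-.08)<.025)&(Z>.07)&(Z<.13); q=np.c_[L[m],np.ones(m.sum())]; c=np.linalg.lstsq(q,Z[m],rcond=None)[0]; print(n,m.sum(),'lid top plane slope x,y, z0',c.round(4))
cv2.imwrite('pics/end.png',np.hstack([cv2.resize(a[140:290,230:430],(400,400)),cv2.resize(b[100:260,250:430],(400,400),interpolation=cv2.INTER_CUBIC)]))
E
python3 lid.py
```

```text
side 687 lid top plane slope x,y, z0 [-0.008  -0.0018  0.094 ]
top 1053 lid top plane slope x,y, z0 [-0.0085  0.0003  0.0948]
```

Converted, 1.7 mm / 750 = 0.0023, 1.2 mm / 750 = 0.0016.

{"name": "arm_command", "arguments": {"plan": [[[0, 0, 0.0008, 0, 0, 0, 1], [0, 0, 0.0016, 0, 0, 0, 1], [0, 0, 0.0023, 0, 0, 0, 1], [0, 0, 0.0023, 0, 0, 0, 1]]]}}

```text
time_s: 22.35
ee_pos: [0.4304, -0.0508, 0.0646]
eef_rot: [-3.142, 0.0, 3.085]
force: [-4.2, -2.7, 0.0]
grip_width: 0.0236
grip_force: 20.0
```

```bash
python3 lid.py
```

```text
side 698 lid top plane slope x,y, z0 [ 0.0012 -0.001   0.0932]
top 1051 lid top plane slope x,y, z0 [0.0059 0.0008 0.0938]
```

Converted, 1.5 mm / 750 = 0.002, 1 mm / 750 = 0.0013.

{"name": "arm_command", "arguments": {"plan": [[[0, 0, 0.0007, 0, 0, 0, 1], [0, 0, 0.0013, 0, 0, 0, 1], [0, 0, 0.002, 0, 0, 0, 1], [0, 0, 0.002, 0, 0, 0, 1]]]}}

```text
time_s: 22.85
ee_pos: [0.4308, -0.0508, 0.0642]
eef_rot: [-3.141, 0.001, 3.085]
force: [-10.2, -0.9, 17.0]
grip_width: 0.0239
grip_force: 20.0
```

Firm contact at 17 N, so the lid is shut. Release and withdraw upward.

Converted, -120 mm / 750 = -0.16, -95 mm / 750 = -0.1267.

{"name": "arm_command", "arguments": {"plan": [[[0, 0, 0, 0, 0, 0, 0.4], [0, 0, 0, 0, 0, 0, 0.2], [0, 0, 0, 0, 0, 0, 0], [0, 0, 0, 0, 0, 0, -0.2], [0, 0, 0, 0, 0, 0, -0.2], [0, 0, -0.02, 0, 0, 0, -0.2], [0, 0, -0.0667, 0, 0, 0, -0.2], [0.0533, 0, -0.1267, 0, 0, 0, -0.2], [0.1067, 0, -0.16, 0, 0, 0, -0.2], [0.12, 0, -0.16, 0, 0, 0, -0.2], [0.12, 0, -0.16, 0, 0, 0, -0.2]]]}}

```text
time_s: 23.95
ee_pos: [0.3401, -0.0457, 0.1842]
eef_rot: [-3.141, 0.004, 3.085]
force: [-0.2, 0.5, -0.6]
grip_width: 0.0567
grip_force: 0.0
```

```bash
python3 lid.py
python3 - <<'E'
from h import *
st()
for n in('top','side'):
    z=np.load(n+'0.npz'); a,d,_=grab(n); 
    for nm,u,v in (('maul',379,154),('spool',273,172)) if n=='top' else (('maul',283,188),('spool',264,246)):
        s=(slice(v-12,v+12),slice(u-10,u+10)); print(n,nm,'mean abs px diff',np.abs(a[s].astype(int)-z['im'][s]).mean().round(1))
E
```

```text
side 696 lid top plane slope x,y, z0 [ 0.0029 -0.0013  0.0933]
top 1086 lid top plane slope x,y, z0 [ 0.0038 -0.0005  0.0939]
{'time_s': 24.05, 'qpos': [-0.2399, -0.1586, 2.0659, 0.0001, 1.2331, -1.7539], 'ee_pos': [0.3411, -0.0458, 0.1831], 'eef_rot': [-3.1414, 0.0013, 3.0847], 'force': [-0.123, 0.4299, -0.091], 'grip_width': 0.0565, 'grip_force': 0.0}
top maul mean abs px diff 0.5
top spool mean abs px diff 23.3
side maul mean abs px diff 2.2
side spool mean abs px diff 11.1
```

View pics/end.png

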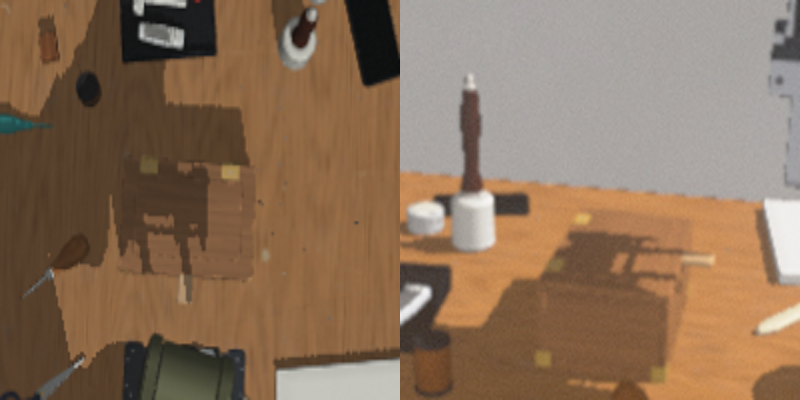

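The lid is shut: it is flat in both views, with the pull at about crop (185,290) in the top view. The maul (300,40) and the spool (88,88) still stand where they were. The spool's pixel change fits the arm's moved shadow. The gripper is clear, so I'm handing in.

```bash
python3 -c "
from station import ctrl
print(ctrl.hand_in())"
```

```text
the job is handed in; nothing more can be done
None
```

The job is handed in at about 24 s: the awl lies flat in the middle bay, the tray with both slickers sits level on the ledges, the lid was lowered under grip until shut, and the maul and spool were left standing.

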